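Set the gas mixer dial to the red line and confirm

ROBOT

A 6-joint arm with a two-finger parallel gripper is mounted at the origin on the work surface. World frame = base frame: x ahead of the robot, y to its left, z up, the work surface at z = 0. Lengths are in mm, angles in rad, forces in N, time in s.
With the tool pointing down it reaches from about 350 to 875 mm from the base axis. Payload 4.2 kg.
Tool frame: the origin (TCP) lies midway between the tips of the shut fingers; the grasp point (between the pads) lies 19 mm behind it; y points along the fingers, x is the direction in which the jaws open and shut, and the axes are right-handed (so a half turn about y gives the same grasp; the last joint's range is limited). The gripper opens to 85 mm and grips with 20 to 120 N. Pads are 22 mm wide; open, the fingers measure 114 mm over their backs; the gripper's body (76 mm by 85 mm) begins 54 mm behind the grasp point. The pads swing forward as they close: fully open they stand 13 mm farther back than shut.
Start: joints at [-1.035, 0.385, 0.008, 0, -1.194, -0.259], TCP at [170.816, -601.183, 231.312] pointing down, gripper open.
Joint ranges: [-3.14, 3.14], [-1.21, 2.06], [-1.07, 1.41], [-3.16, 2.05], [-2.99, -0.16], [-3.1, 3.1]. Speed limits (rad/s): [2.79, 2.79, 3.14, 3.14, 3.14, 3.14].

INTERFACE

Orientations are given as a unit quaternion [x, y, z, w].
In Python, from bench import read_state, get_image, job_done gives the robot as it stands.
- The arm moves only by the tool play_rows, never from a script. Its argument "series" is a list of rows, each a list of 7 numbers: the shift along the tool's x, y, z in m, then the turn, a rotation vector about the tool's x, y, z in rad, then the finger opening in m, from 0 to 0.0854. In form: [[x, y, z, wx, wy, wz, claw], ...]. A call has 1 to 10 rows; each row shifts and turns the pose as measured when the row begins, along the tool's axes as they then stand; what a row does not reach is not made up. A row lasts 1/10 s, in which the tool goes at most 50 mm and 8.59 degrees, less where a joint would pass 70% of its speed; a pose out of reach is approached as far as the arm can. A call with a gripper value outside its range is refused whole. The fingers move at their own pace and stop on an object; the grip force is fixed at half the most. Time passes only in rows, so rows that do not move let the fingers close. It gives the time, the measured TCP pose, the force and the opening at its end, in the units of the state.
- read_state(): the state, without advancing time (a new reading comes with each control period).
- get_image(name): name is "scene" or "top" or "wrist"; returns a dict with "color" (384x512x3 uint8, red, green, blue), "intrinsics" (3x3 intrinsics, pixels), "origin" and "orientation" of the camera in the world. Camera axes: x right, y down, z forward; pixel columns grow to the right and rows downward; lengths in mm; the calibration is good to about 2 mm. A picture is of the moment at which its call begins. There is no depth.
- job_done(): hands the job in, once; it reports no verdict.
The state is a dict: "clock": time; "joints": joint angles; "joint_vel": joint speeds; "joint_efforts": joint torques, N m; "position": TCP position; "ee_rot": TCP orientation; "contact_force": force on the tool from outside, world axes, zero at the start; "wrist_torque": the same for the moment, N m; "gripper_width": finger opening in mm.
Only numpy, scipy, OpenCV 4.12 (cv2) and the standard library are available. Lean on these libraries where they do the work, as an engineer would, in place of code of your own. Each camera call takes 0.05 s, during which the arm holds its last target. There are 200 camera calls.

TASK

Set the gas mix for the torch: with the fingertips, gently push the brass stub of the black dial round, without gripping it, until the dial's white index line lines up with the red target line on the scale. Only then press the green button fully down to confirm, and let it come up again. Leave the dial lined up, and leave everything else on the bench where it is.

Things in the scene. Friction and masses are not known exactly. Their poses are not given: they have to be found in the camera images.
- panel: grey gas mixer panel bolted to the bench, a box with a flat level top 70 mm above the bench. Its origin is on the bench right under the dial's axis; its x axis points to its far side, its y axis to its left. The box spans x -130 to 130 mm, y -200 to 120 mm. On its top: the dial (centre at x 0, y 0), a bare aluminium scale plate of 97 mm radius with thin black ticks around it, the green button (x -45, y -150) and a flat round gauge of 60 mm diameter, 12 mm high (x 35, y -150).
- dial: black dial, a disc of 136 mm diameter lying flat, its top face 85 mm above the bench; it turns about the vertical axis through its origin, which is on the axis at 70 mm above the bench. A white index line, 8 mm wide, runs along its own +x axis from near the hub to the rim; a brass push stub stands at its own -x side, opposite the index. It turns more than a full turn either way, with a drag of about 0.1 N m (some 2 N at the stub), and stays where it is left.
- index (a point): outer end of the dial's white index line, on the dial's rim, 69 mm from the dial's axis, 82 mm above the bench
- stub (a point): centre of the top of the brass push stub: an upright round pin 16 mm in diameter, 33 mm tall above the dial's face (top 118 mm above the bench), its axis 46 mm from the dial's axis
- target_line (a point): inner end of the red target line, 8 mm wide, that lies on the scale plate just outside the dial's rim and points at the dial's axis; this point is 69 mm from the dial's axis, at the height of index, so both points coincide when the lines are in line. It can lie anywhere round the dial except near the index, and is different every time
- confirm (a joint): travel of the green confirm button, in m: 0 is up, 0.006 is fully down; a spring brings it back up; fully down takes about 5 N
- confirm_top (a point): centre of the top of the green confirm button (32 mm in diameter, pressed straight down), which stands in a black housing on the panel's near right part
- nozzle: small brass torch nozzle, 24 mm wide, 40 mm tall, standing on the panel's far right corner; its origin is the centre of its underside; leave it alone
- jacks: steel jacks (big tweezers), 240 mm long, 60 mm wide, 12 mm high, lying left of the panel; its origin is at its middle, on the bench; leave it alone
- paddle: black graphite paddle with wooden handle, 232 mm long, 22 mm high, lying beyond the panel; its origin is at its middle, on the bench; leave it alone
- block: dark wooden cup-shaped block, 76 mm wide, 60 mm tall, right of the panel; its origin is the centre of its underside; leave it alone
- weight: amber glass paperweight, 72 mm wide, 50 mm tall, right of the panel; its origin is the centre of its underside; leave it alone
- fritjar: green glass jar with steel cap, 68 mm wide, 85 mm tall, right side of the bench; its origin is the centre of its underside; leave it alone
- spray: white plastic bottle, 72 mm wide, 180 mm tall, right side of the bench; its origin is the centre of its underside; leave it alone
- canister: yellow gas canister with brass cap, 74 mm wide, 200 mm tall, left side of the bench; its origin is the centre of its underside; leave it alone

How it is judged:
By the outcome, as a careful person would: the job done as asked, in the order asked, and still so for the second after the job is handed in, with the robot touching nothing.
It also fails if it takes over 48 s, if anything falls off the work surface, if the arm or the gripper's body presses on something with over 40 N, if the wrist force passes 120 N, or if a joint passes its speed limit or range.

## Working session

There is one attempt and no reset: what is moved stays moved. The work goes in short steps, Python scripts to look and compute and a tool call to move; the robot and the scene stay as the last step left them, time stands still between calls to the robot, and variables do not carry over. Pictures are saved under pics/ and viewed, about 8 in all and at most 12, crops included, and the job is handed in when it is done.

Besides the shell and the picture viewer there is one more tool, called after "Call:" by a JSON object that holds its "fn" and its "kwargs", one argument or row to a line. play_rows: Moves the arm, as the interface text tells. Its arguments: {"type":"object","properties":{"series":{"type":"array","items":{"type":"array","items":{"type":"number"}}}},"required":["series"]}

```bash
mkdir -p pics
cat > h.py <<'E'
import numpy as np, cv2
from scipy.spatial.transform import Rotation as R
from bench import read_state, get_image, job_done
def ray(im,u,v,z):
    K=np.array(im['intrinsics']);d=R.from_quat(im['orientation']).as_matrix()@np.linalg.inv(K)@[u,v,1]
    o=np.array(im['origin']);return o+d*(z-o[2])/d[2]
def proj(im,p):
    c=R.from_quat(im['orientation']).as_matrix().T@(np.array(p)-im['origin']);q=np.array(im['intrinsics'])@c;return q[:2]/q[2]
def save(im,n): cv2.imwrite(f'pics/{n}.png',cv2.cvtColor(im['color'],cv2.COLOR_RGB2BGR))
E
python3 - <<'E'
from h import *
print(read_state())
for n in('scene','top'):
    im=get_image(n);save(im,n);print(n,im['origin'],im['orientation'],im['intrinsics'])
E
```

```text
{'clock': 0.0, 'joints': array([-1.03541565e+00,  3.85561629e-01,  6.59485364e-03, -4.57465130e-04,
       -1.19402585e+00, -2.58597094e-01]), 'joint_vel': array([ 0.00062691,  0.00098821, -0.00064272, -0.00024531, -0.00120144,
       -0.00093437]), 'joint_efforts': array([-5.00163933e-04, -3.92288339e+01,  1.88402241e+01,  4.18626219e+00,
       -4.66760379e-03,  2.75322085e-07]), 'position': array([ 170.62645757, -600.63453323,  230.21258402]), 'ee_rot': array([ 0.42562994,  0.56459168, -0.56372526, -0.42695342]), 'contact_force': array([ 0.15289295,  0.05838355, -0.64244126]), 'wrist_torque': array([ 0.01208829, -0.07503706, -0.01894289]), 'gripper_width': 85.54961331009248}
scene [1156.1152657  -534.64869488 1043.60753677] [ 0.86788451  0.36035249 -0.13593723 -0.31375728] [[414.03060859   0.         253.61641355]
 [  0.         414.03060859 192.92333585]
 [  0.           0.           1.        ]]
top [ 447.06879066   25.86682745 1415.98670851] [-0.70307275  0.70943429 -0.03580391  0.03331331] [[464.7503604    0.         250.73137225]
 [  0.         464.7503604  193.62099947]
 [  0.           0.           1.        ]]
```

View pics/scene.png

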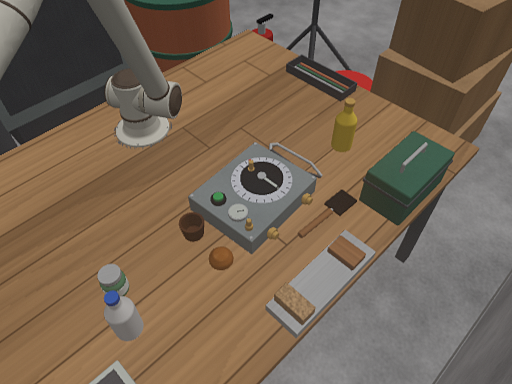

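View pics/top.png

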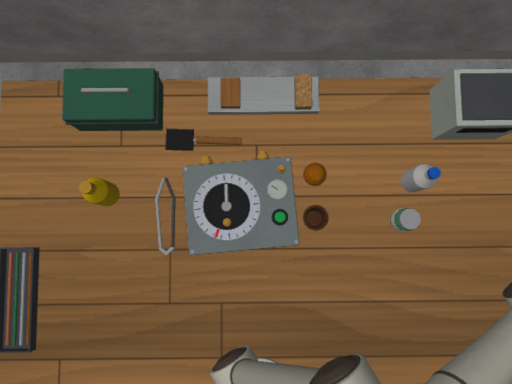

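The top view shows the dial at about (227,206), with the index pointing up to (226,185). The stub is at (227,222), the red target line at (217,233) and the green button at (280,217). Next I'll measure these.

```bash
cat >> h.py <<'E'
def blobs(m,amin=3):
    n,l,s,c=cv2.connectedComponentsWithStats(m.astype(np.uint8));return [(int(s[i,4]),c[i].round(2),l==i) for i in range(1,n) if s[i,4]>=amin]
E
python3 - <<'E'
from h import *
im=get_image('top');c=im['color'].astype(int);hsv=cv2.cvtColor(im['color'],cv2.COLOR_RGB2HSV).astype(int)
roi=np.zeros(c.shape[:2],bool);roi[155:255,182:300]=1
H,S,V=hsv[...,0],hsv[...,1],hsv[...,2]
for n,m,z in(('red',((H<6)|(H>172))&(S>150)&(V>100),72),('green',(H>45)&(H<85)&(S>120)&(V>60),85),('brass',(H>10)&(H<25)&(S>120)&(V>90),118)):
    for a,p,_ in blobs(m&roi): print(n,a,p,ray(im,*p,z).round(1))
yy,xx=np.mgrid[:384,:512]
near=np.hypot(xx-227,yy-206)<40
bl=blobs((V<60)&near,200)
for a,p,mk in bl:
    cn=max(cv2.findContours(mk.astype(np.uint8),0,1)[0],key=cv2.contourArea);e=cv2.fitEllipse(cv2.convexHull(cn));print('disc',a,e,ray(im,*e[0],85).round(1))
    print('plate', )
m=(V>150)&(S<60)&(np.hypot(xx-227,yy-206)<24)
for a,p,mk in blobs(m): 
    ys,xs=np.nonzero(mk);print('white',a,p,xs.min(),xs.max(),ys.min(),ys.max(),ray(im,*p,85).round(1))
crop=cv2.resize(im['color'][150:260,178:303],None,fx=5,fy=5,interpolation=cv2.INTER_CUBIC);save({'color':crop},'crop1')
E
```

```text
red 15 [216.87 232.73] [466.5 119.1  72. ]
green 112 [279.66 216.56] [510.9 -61.7  85. ]
brass 960 [243.68 162.59] [662.6  39.8 118. ]
brass 45 [280.91 168.71] [644.2 -65.1 118. ]
brass 248 [183.58 221.88] [496.9 208.7 118. ]
brass 106 [297.92 211.63] [ 522.6 -110.8  118. ]
brass 53 [226.43 221.55] [496.7  89.2 118. ]
brass 33 [290.97 246.61] [425.6 -89.6 118. ]
brass 415 [262.31 251.97] [411.6  -9.9 118. ]
brass 32 [184.72 252.09] [413.2 205.1 118. ]
disc 1404 ((226.19691467285156, 206.05447387695312), (45.356563568115234, 45.48719024658203), 43.47236633300781) [542.4  91.3  85. ]
plate
white 17 [225.94 192.06] 225 226 185 200 [582.8  91.9  85. ]
white 18 [246.56 194.5 ] 240 250 186 203 [575.2  32.6  85. ]
white 15 [248.53 214.  ] 245 250 207 221 [519.   27.4  85. ]
```

View pics/crop1.png

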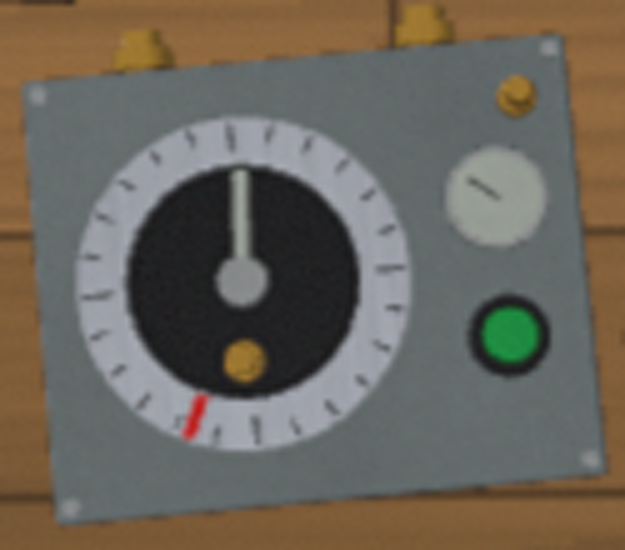

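Estimates so far: dial centre about (542,91), index at about 1°, target at about 160°, stub at about (496,90). The plan is to push the stub CCW by about 159° with shut fingers. I'll use the tool's +z face, so tool x points radially outward and the tool turns with the dial. First I'll turn the tool and close the fingers.

Call:
{"fn": "play_rows", "kwargs": {
  "series": [
    [0, 0, 0, 0, -0.13, 0, 0],
    [0, 0, 0, 0, -0.13, 0, 0],
    [0, 0, 0, 0, -0.13, 0, 0],
    [0, 0, 0, 0, -0.13, 0, 0],
    [0, 0, 0, 0, -0.13, 0, 0],
    [0, 0, 0, 0, -0.13, 0, 0],
    [0, 0, 0, 0, -0.13, 0, 0],
    [0, 0, 0, 0, -0.13, 0, 0],
    [0, 0, 0, 0, -0.13, 0, 0],
    [0, 0, 0, 0, -0.13, 0, 0]
  ]
}}

```text
clock: 1.15
position: [170.0, -598.3, 225.4]
ee_rot: [-0.022, 0.711, -0.703, 0.019]
contact_force: [-0.1, -0.6, 0.5]
gripper_width: -0.1
```

```bash
cat >> h.py <<'E'
def st():
    s=read_state();M=R.from_quat(s['ee_rot']).as_matrix();print('t',round(s['clock'],2),'p',s['position'].round(1),'xyaw',round(np.degrees(np.arctan2(M[1,0],M[0,0]))%360,1),'y',M[:,1].round(3),'F',s['contact_force'].round(1),'w',round(s['gripper_width'],1),'J',s['joints'].round(2));return s,M
def tool(goal):
    s,M=st();print('tool shift',(M.T@(np.array(goal)-s['position'])).round(1))
E
python3 -c "from h import *;tool([496,125,215])"
```

```text
t 1.15 p [ 170.  -598.3  225.4] xyaw 183.3 y [-0.004  0.011 -1.   ] F [-0.1 -0.6  0.5] w -0.1 J [-1.04  0.39  0.   -0.   -1.19  1.09]
tool shift [-367.6   17.3 -702.9]
```

Call:
{"fn": "play_rows", "kwargs": {
  "series": [
    [-0.021, -0.001, -0.041, 0, 0, 0, 0],
    [-0.021, -0.001, -0.041, 0, 0, 0, 0],
    [-0.021, -0.001, -0.041, 0, 0, 0, 0],
    [-0.021, -0.001, -0.041, 0, 0, 0, 0],
    [-0.021, -0.001, -0.041, 0, 0, 0, 0],
    [-0.021, -0.001, -0.041, 0, 0, 0, 0],
    [-0.021, -0.001, -0.041, 0, 0, 0, 0],
    [-0.021, -0.001, -0.041, 0, 0, 0, 0],
    [-0.021, -0.001, -0.041, 0, 0, 0, 0],
    [-0.021, -0.001, -0.041, 0, 0, 0, 0]
  ]
}}

```text
clock: 2.15
position: [358.3, -165.5, 235.8]
ee_rot: [-0.019, 0.713, -0.701, 0.015]
contact_force: [1.0, -0.4, -0.3]
gripper_width: 0.1
```

```bash
python3 -c "from h import *;tool([496,125,215])"
```

```text
t 2.15 p [ 358.3 -165.5  235.8] xyaw 182.8 y [-0.006  0.016 -1.   ] F [ 1.  -0.4 -0.3] w 0.1 J [-0.03 -0.02 -0.48 -0.02 -1.11  0.09]
tool shift [-151.9   24.6 -283. ]
```

Call:
{"fn": "play_rows", "kwargs": {
  "series": [
    [-0.021, 0, -0.041, 0, 0, 0, 0],
    [-0.021, 0, -0.041, 0, 0, 0, 0],
    [-0.021, 0, -0.041, 0, 0, 0, 0],
    [-0.021, 0, -0.041, 0, 0, 0, 0],
    [-0.021, 0, -0.041, 0, 0, 0, 0],
    [-0.021, 0, -0.041, 0, 0, 0, 0],
    [-0.017, 0, -0.028, 0, 0.04, 0, 0],
    [0, 0, 0, 0, 0, 0, 0]
  ]
}}

```text
clock: 2.95
position: [490.1, 133.3, 240.2]
ee_rot: [-0.007, 0.713, -0.701, 0.005]
contact_force: [0.1, -0.1, -0.6]
gripper_width: -0.1
```

```bash
python3 -c "
from h import *;tool([496,122,98])
im=get_image('wrist');save(im,'w1')
for p in([542.4,91.3,85],[496.4,90.6,118]):print(proj(im,p).round(1))"
```

```text
t 2.95 p [490.1 133.3 240.2] xyaw 180.9 y [-0.003  0.017 -1.   ] F [ 0.1 -0.1 -0.6] w -0.1 J [ 0.58  0.18 -0.25 -0.02 -1.13 -0.55]
tool shift [ -6.1 142.   13.8]
[199.1 130.8]
[249.8 136.9]
```

View pics/w1.png

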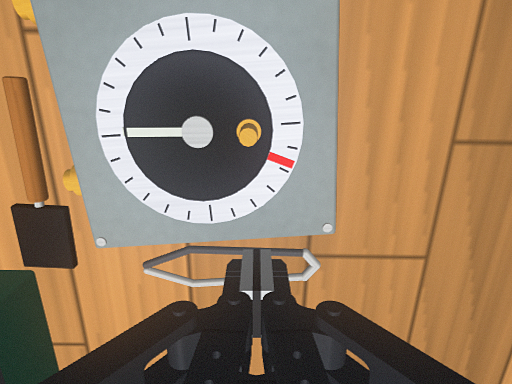

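The wrist view shows the dial centre near (197,131), the index pointing left to (127,132), the stub top at (248,129) and the red line at (281,160). I'll measure from this view while lowering the tool.

```bash
cat >> h.py <<'E'
def measure(name='wrist',img=None,c0=(542.4,91.3)):
    im=img or get_image(name);hsv=cv2.cvtColor(im['color'],cv2.COLOR_RGB2HSV).astype(int);H,S,V=np.moveaxis(hsv,2,0)
    yy,xx=np.mgrid[:384,:512]
    K=np.array(im['intrinsics']);d=np.c_[xx.ravel(),yy.ravel(),np.ones(xx.size)]@np.linalg.inv(K).T@R.from_quat(im['orientation']).as_matrix().T
    o=np.array(im['origin'])
    at=lambda z:(o+d*((z-o[2])/d[:,2])[:,None])[:,:2].reshape(384,512,2)
    P85,P72=at(85),at(71)
    r85=np.hypot(*np.moveaxis(P85-c0,2,0));r72=np.hypot(*np.moveaxis(P72-c0,2,0))
    red=((H<8)|(H>172))&(S>130)&(V>90)&(r72>60)&(r72<105)
    wh=(V>130)&(S<70)&(r85<64)&(r85>24)
    br=(H>10)&(H<28)&(S>110)&(V>70)&(r85<100)
    out={}
    for n,m,P in(('red',red,P72),('index',wh,P85),('brass',br,at(118))):
        b=sorted(blobs(m,6),key=lambda q:-q[0])
        if b: q=P[b[0][2]].mean(0);out[n]=(b[0][0],q.round(1),round(float(np.degrees(np.arctan2(*(q-c0)[::-1]))%360),2))
    dk=cv2.morphologyEx(((V<75)&(r85<80)).astype(np.uint8),cv2.MORPH_CLOSE,np.ones((15,15)))
    b=sorted(blobs(dk,300),key=lambda q:-q[0])
    if b:
        cn=max(cv2.findContours(b[0][2].astype(np.uint8),0,1)[0],key=cv2.contourArea);e=cv2.fitEllipse(cv2.convexHull(cn));out['disc']=(ray(im,*e[0],84)[:2].round(1),np.round(e[1],1))
    for k in out:print(k,*out[k])
    return im,out
E
python3 -c "from h import *;measure()"
```

```text
red 203 [467.4 119.7] 159.22
index 431 [586.7  92.8] 1.95
brass 529 [497.7  86.6] 185.94
disc [545.2  89.7] [156.7 168.1]
```

Call:
{"fn": "play_rows", "kwargs": {
  "series": [
    [-0.003, 0.026, 0.002, 0, 0, 0, 0],
    [-0.003, 0.026, 0.002, 0, 0, 0, 0],
    [0, 0.026, 0, 0, 0, 0, 0],
    [0, 0.022, 0, 0, 0.01, 0, 0],
    [0, 0, 0, 0, 0, 0, 0]
  ]
}}

```text
clock: 3.55
position: [491.7, 122.2, 139.0]
ee_rot: [-0.001, 0.713, -0.701, -0.001]
contact_force: [0.1, 0.7, -0.6]
gripper_width: -0.3
```

```bash
python3 -c "from h import *;tool([496,122,98])"
```

```text
t 3.55 p [491.7 122.2 139. ] xyaw 180.0 y [-0.003  0.018 -1.   ] F [ 0.1  0.7 -0.6] w -0.3 J [ 0.55  0.28 -0.4  -0.02 -0.89 -0.54]
tool shift [-4.4 41.   0.9]
```

Call:
{"fn": "play_rows", "kwargs": {
  "series": [
    [-0.003, 0.02, 0, 0, 0, 0, 0],
    [-0.002, 0.019, 0, 0, 0, 0, 0],
    [0, 0.002, 0, 0, 0, 0, 0],
    [0, 0, 0.004, 0, 0, 0, 0],
    [0, 0, 0.004, 0, 0, 0, 0],
    [0, 0, 0.004, 0, 0, 0, 0],
    [0, 0, 0.004, 0, 0, 0, 0],
    [0, 0, 0, 0, 0, 0, 0]
  ]
}}

```text
clock: 4.35
position: [499.3, 103.5, 105.7]
ee_rot: [0.004, 0.715, -0.699, 0.003]
contact_force: [-1.1, -0.9, 0.7]
gripper_width: 0.2
```

```bash
python3 -c "
from h import *;tool([496,106,98]);im,_=measure('top');save({'color':cv2.resize(im['color'][150:260,178:303],None,fx=4,fy=4)},'c2')"
```

```text
t 4.35 p [499.3 103.5 105.7] xyaw 179.9 y [ 0.009  0.024 -1.   ] F [-1.1 -0.9  0.7] w 0.2 J [ 0.51  0.32 -0.44 -0.02 -0.79 -0.5 ]
tool shift [ 3.4  7.7 -2.3]
index 29 [586.7  98.7] 9.54
disc [537.3  95.5] [46.3 51.5]
```

View pics/c2.png

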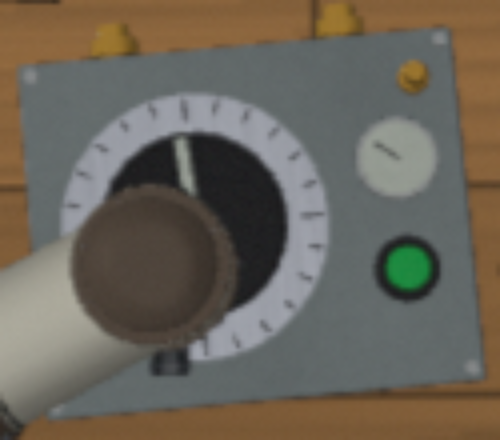

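Contact has already been made, with the index at about 9.5°. I'll push round CCW now, lowering slightly.

Call:
{"fn": "play_rows", "kwargs": {
  "series": [
    [0.0008, 0.001, 0.0043, 0, -0.105, 0, 0],
    [0.0008, 0.001, 0.0043, 0, -0.105, 0, 0],
    [0.001, 0.001, 0.0043, 0, -0.105, 0, 0],
    [0.001, 0.001, 0.0043, 0, -0.105, 0, 0],
    [0.001, 0.001, 0.0042, 0, -0.105, 0, 0],
    [0.0012, 0.001, 0.0042, 0, -0.105, 0, 0],
    [0.0012, 0.001, 0.0042, 0, -0.105, 0, 0],
    [0.0013, 0.001, 0.0042, 0, -0.105, 0, 0],
    [0.0014, 0, 0.0041, 0, -0.105, 0, 0],
    [0.0015, 0, 0.0041, 0, -0.105, 0, 0]
  ]
}}

```text
clock: 5.4
position: [507.5, 64.2, 100.7]
ee_rot: [-0.361, 0.61, -0.597, 0.375]
contact_force: [-1.5, 2.8, -0.2]
gripper_width: -0.0
```

```bash
cat >> h.py <<'E'
C=np.array([542.4,91.3])
def where(off=19.5):
    s,M=st();d=s['position'][:2]-C;r=np.hypot(*d);f=np.degrees(np.arctan2(d[1],d[0]))%360
    print('tip radius',r.round(1),'tip angle',f.round(1),'tip in tool x,z',(M.T@np.r_[d,0])[[0,2]].round(1),'want 46,-19.5; stub angle est',round(f+np.degrees(np.arctan2(19.5,46)),1))
E
python3 -c "
from h import *;where();measure('top')"
```

```text
t 5.4 p [507.5  64.2 100.7] xyaw 242.7 y [ 0.008  0.026 -1.   ] F [-1.5  2.8 -0.2] w -0.0 J [ 0.43  0.33 -0.44 -0.03 -0.78  0.68]
tip radius 44.2 tip angle 217.7 tip in tool x,z [ 40.1 -18.7] want 46,-19.5; stub angle est 240.7
index 183 [517.6 133.2] 120.56
disc [540.7  84.6] [43.6 51.1]
```

Call:
{"fn": "play_rows", "kwargs": {
  "series": [
    [0.0021, 0.0005, 0.0042, 0, -0.087, 0, 0],
    [0.0021, 0.0005, 0.0042, 0, -0.087, 0, 0],
    [0.0021, 0.0005, 0.0042, 0, -0.087, 0, 0],
    [0.0021, 0.0005, 0.0042, 0, -0.087, 0, 0],
    [0.0021, 0.0005, 0.0042, 0, -0.087, 0, 0],
    [0.0021, 0.0005, 0.0042, 0, -0.087, 0, 0],
    [0.0021, 0.0005, 0.0042, 0, -0.087, 0, 0],
    [0.0021, 0.0005, 0.0042, 0, -0.087, 0, 0],
    [0.0021, 0.0005, 0.0042, 0, -0.087, 0, 0],
    [0.0021, 0.0005, 0.0042, 0, -0.087, 0, 0]
  ]
}}

```text
clock: 6.45
position: [540.3, 39.6, 95.9]
ee_rot: [-0.588, 0.393, -0.38, 0.597]
contact_force: [-2.9, 0.6, 1.0]
gripper_width: 0.2
```

```bash
python3 -c "
from h import *;where()"
```

```text
t 6.45 p [540.3  39.6  95.9] xyaw 293.7 y [-0.009  0.021 -1.   ] F [-2.9  0.6  1. ] w 0.2 J [ 0.36  0.39 -0.36 -0.03 -0.83  1.65]
tip radius 51.8 tip angle 267.7 tip in tool x,z [ 46.5 -22.7] want 46,-19.5; stub angle est 290.7
```

Call:
{"fn": "play_rows", "kwargs": {
  "series": [
    [0.0015, -0.0003, 0.0042, 0, -0.087, 0, 0],
    [0.0015, -0.0003, 0.0042, 0, -0.087, 0, 0],
    [0.0015, -0.0003, 0.0042, 0, -0.087, 0, 0],
    [0.0015, -0.0003, 0.0042, 0, -0.087, 0, 0],
    [0.0015, -0.0003, 0.0042, 0, -0.087, 0, 0],
    [0.0015, -0.0003, 0.0042, 0, -0.087, 0, 0],
    [0.0015, -0.0003, 0.0042, 0, -0.087, 0, 0],
    [0, -0.0003, 0, 0, 0, 0, 0]
  ]
}}

```text
clock: 7.25
position: [562.6, 40.9, 96.4]
ee_rot: [0.683, -0.199, 0.177, -0.68]
contact_force: [-0.6, 0.3, 0.9]
gripper_width: 0.1
```

```bash
python3 -c "
from h import *;where();im,_=measure('top');im2,_=measure('wrist');im3,_=measure('scene')
a=cv2.resize(im['color'][150:260,178:303],None,fx=2.4,fy=2.4);b=im2['color'];c=cv2.resize(im3['color'][135:255,180:330],(300,240))
o=np.zeros((504+20,812,3),np.uint8)[:, :800];o[:264,:300]=a;o[:240,320:620]=c;save({'color':o[:270]},'c3');save(im2,'w3')"
```

```text
t 7.25 p [562.6  40.9  96.4] xyaw 329.1 y [-0.031  0.005 -1.   ] F [-0.6  0.3  0.9] w 0.1 J [ 0.35  0.43 -0.29 -0.02 -0.88  2.26]
tip radius 54.3 tip angle 291.9 tip in tool x,z [ 43.2 -32.8] want 46,-19.5; stub angle est 314.9
red 19 [466.2 119.9] 159.43
index 319 [572.5 120.9] 44.55
disc [543.6  91.8] [45.  55.1]
red 448 [464.4 121.3] 158.96
index 1320 [515.  125.2] 128.92
brass 2331 [579.7  65.7] 325.58
disc [545.7  94.5] [270.3 294.8]
brass 40 [593.4  38.5] 313.97
disc [543.4  89.6] [36.7 43.3]
```

View pics/c3.png

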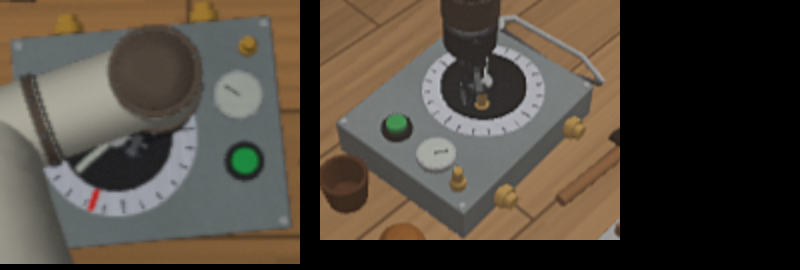

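The index is now at about 129° and the target at 159°, so about 30° remains. I'll advance most of it and then look again.

Call:
{"fn": "play_rows", "kwargs": {
  "series": [
    [0.0007, 0, 0.0032, 0, -0.023, 0, 0],
    [0.0007, 0, 0.0032, 0, -0.023, 0, 0],
    [0.0007, 0, 0.0032, 0, -0.023, 0, 0],
    [0.0007, 0, 0.0032, 0, -0.023, 0, 0],
    [0.0007, 0, 0.0032, 0, -0.023, 0, 0],
    [0.0007, 0, 0.0032, 0, -0.023, 0, 0],
    [0, 0, 0, 0, 0, 0, 0]
  ]
}}

```text
clock: 8.1
position: [576.4, 55.7, 97.0]
ee_rot: [0.695, -0.148, 0.127, -0.692]
contact_force: [1.1, -2.0, 0.1]
gripper_width: 0.0
```

```bash
python3 -c "
from h import *;where();im,_=measure('top');im2,_=measure('wrist');save(im2,'w4')"
```

```text
t 8.1 p [576.4  55.7  97. ] xyaw 337.5 y [-0.03   0.002 -1.   ] F [ 1.1 -2.   0.1] w 0.0 J [ 0.37  0.45 -0.25 -0.02 -0.89  2.39]
tip radius 49.3 tip angle 313.7 tip in tool x,z [ 45.1 -19.9] want 46,-19.5; stub angle est 336.7
red 19 [466.2 119.9] 159.43
index 110 [583.7 124.3] 38.6
disc [550.1  89.2] [47.5 51.6]
red 410 [463.7 121.7] 158.9
index 1110 [503.9 110.5] 153.56
brass 2301 [589.8  81.9] 348.79
disc [544.8  94.8] [262.2 283.7]
```

View pics/w4.png

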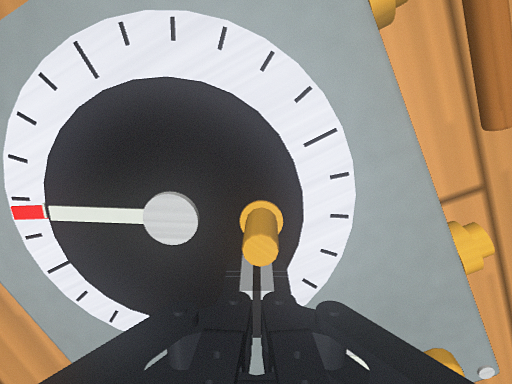

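The lines are almost in line: the red line is at (27,212) and the index runs from (48,213) to (145,216). I'll measure the remaining angle from this frame by fitting the lines.

```bash
cat >> h.py <<'E'
def align(name='wrist'):
    im=get_image(name);H,S,V=np.moveaxis(cv2.cvtColor(im['color'],cv2.COLOR_RGB2HSV).astype(int),2,0)
    red=((H<8)|(H>172))&(S>130)&(V>90);pr=lambda m,z:np.array([ray(im,u,v,z)[:2] for v,u in np.argwhere(m)])
    near=lambda q,r0,r1:(np.hypot(*(q-C).T)>r0)&(np.hypot(*(q-C).T)<r1)
    w=pr((V>130)&(S<70),85);w=w[near(w,22,66)]
    fit=lambda q:cv2.fitLine(q.astype(np.float32),cv2.DIST_HUBER,0,.01,.01).ravel()
    f=fit(w);d,p=f[:2],f[2:]
    for z in(70,72,74):
        r=pr(red,z);r=r[near(r,55,110)];c=r.mean(0)
        if d@(c-p)<0:d=-d
        off=d[0]*(c-p)[1]-d[1]*(c-p)[0]; g=fit(r)[:2]; g=g if g@d>0 else -g
        print(z,'n',len(w),len(r),'index dir',np.degrees(np.arctan2(d[1],d[0])).round(2),'red dir',np.degrees(np.arctan2(g[1],g[0])).round(2),'red cent',c.round(1),'offset mm',off.round(2),'-> deg CCW to go',np.degrees(off/np.hypot(*(c-C))).round(2),'axis side',(d[0]*(C-p)[1]-d[1]*(C-p)[0]).round(2))
    return im
E
python3 -c "from h import *;align()"
```

```text
70 n 3004 411 index dir 136.3 red dir 157.94 red cent [462.7 121.6] offset mm 16.95 -> deg CCW to go 11.4 axis side -16.16
72 n 3004 411 index dir 136.3 red dir 157.96 red cent [464.5 121.8] offset mm 15.61 -> deg CCW to go 10.69 axis side -16.16
74 n 3004 411 index dir 136.3 red dir 157.87 red cent [466.3 121.9] offset mm 14.26 -> deg CCW to go 9.96 axis side -16.16
```

```bash
sed -i "s/w=pr((V>130)&(S<70),85);w=w\[near(w,22,66)\]/w=pr((V>150)\&(S<70),85);w=w[near(w,27,62)];a=np.median(w,0) if 0 else pr(red,72);a=a[near(a,55,110)].mean(0)-C;a=a\/np.hypot(*a);k=(w-C);w=w[(k@a>0)\&(abs(k[:,1]*a[0]-k[:,0]*a[1])<14)]/" h.py
python3 -c "from h import *;align()"
```

```text
70 n 1000 409 index dir 156.0 red dir 157.97 red cent [462.8 121.6] offset mm 6.54 -> deg CCW to go 4.4 axis side 1.8
72 n 1000 409 index dir 156.0 red dir 157.99 red cent [464.6 121.7] offset mm 5.68 -> deg CCW to go 3.89 axis side 1.8
74 n 1000 409 index dir 156.0 red dir 158.0 red cent [466.4 121.8] offset mm 4.81 -> deg CCW to go 3.36 axis side 1.8
```

Call:
{"fn": "play_rows", "kwargs": {
  "series": [
    [0, 0, 0.001, 0, 0, 0, 0],
    [0, 0, 0.001, 0, 0, 0, 0],
    [0, 0, 0, 0, 0, 0, 0],
    [0, 0, -0.008, 0, 0, 0, 0],
    [0, 0, -0.012, 0, 0, 0, 0],
    [0, -0.02, -0.01, 0, 0, 0, 0],
    [0, -0.04, -0.01, 0, 0, 0, 0],
    [0, -0.04, -0.01, 0, 0, 0, 0],
    [0, -0.03, 0, 0, 0, 0, 0],
    [0, 0, 0, 0, 0, 0, 0]
  ]
}}

```text
clock: 9.3
position: [557.0, 6.4, 230.1]
ee_rot: [0.694, -0.151, 0.126, -0.692]
contact_force: [0.4, 0.2, -0.1]
gripper_width: 0.3
```

```bash
python3 -c "
from h import *;where();im=align();save(im,'w5');align('top')"
```

```text
t 9.3 p [557.    6.4 230.1] xyaw 337.4 y [-0.036  0.004 -0.999] F [ 0.4  0.2 -0.1] w 0.3 J [ 0.29  0.29 -0.13 -0.02 -1.18  2.46]
tip radius 86.1 tip angle 279.8 tip in tool x,z [ 46.1 -72.7] want 46,-19.5; stub angle est 302.7
70 n 398 209 index dir 159.11 red dir 157.96 red cent [464.9 120.8] offset mm 2.36 -> deg CCW to go 1.63 axis side 2.28
72 n 398 209 index dir 159.11 red dir 157.96 red cent [465.8 120.5] offset mm 2.28 -> deg CCW to go 1.59 axis side 2.28
74 n 398 209 index dir 159.11 red dir 157.96 red cent [466.7 120.3] offset mm 2.19 -> deg CCW to go 1.55 axis side 2.28
70 n 13 19 index dir 159.12 red dir 159.22 red cent [466.2 119.9] offset mm 1.64 -> deg CCW to go 1.16 axis side 1.26
72 n 13 19 index dir 159.12 red dir 159.22 red cent [466.2 119.8] offset mm 1.79 -> deg CCW to go 1.26 axis side 1.26
74 n 13 19 index dir 159.12 red dir 159.21 red cent [466.2 119.7] offset mm 1.93 -> deg CCW to go 1.36 axis side 1.26
```

View pics/w5.png

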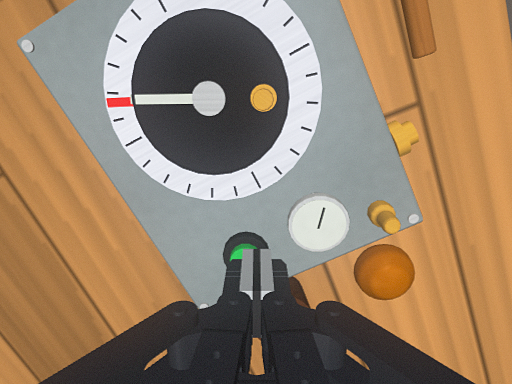

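```bash
cat >> h.py <<'E'
from scipy.optimize import least_squares
def centre(name='wrist'):
    im=get_image(name);H,S,V=np.moveaxis(cv2.cvtColor(im['color'],cv2.COLOR_RGB2HSV).astype(int),2,0)
    q=[proj(im,[*C,85]),proj(im,[*(C+[0,66]),85])];rad=np.hypot(*(q[1]-q[0]))
    yy,xx=np.mgrid[:384,:512];m=((V<90)&(np.hypot(xx-q[0][0],yy-q[0][1])<rad*1.3)).astype(np.uint8)
    b=max(blobs(m),key=lambda t:t[0])[2].astype(np.uint8)
    cn=max(cv2.findContours(b,cv2.RETR_EXTERNAL,cv2.CHAIN_APPROX_NONE)[0],key=cv2.contourArea).reshape(-1,2)
    for z in(85,78):
        P=np.array([ray(im,u,v,z)[:2] for u,v in cn]);P=P[np.hypot(*(P-C).T)>60]
        r=least_squares(lambda x:np.hypot(*(P-x[:2]).T)-x[2],[*C,68],loss='soft_l1',f_scale=.5).x;print(name,z,'centre',r.round(2),len(P))
    return r
E
python3 -c "
from h import *;centre();centre('top')"
```

```text
wrist 85 centre [544.97  92.09  65.89] 462
wrist 78 centre [543.75  92.27  67.53] 462
top 85 centre [552.38  87.16  76.07] 167
top 78 centre [552.76  87.33  76.33] 170
```

The index is about 1.3° short on both cameras, so I'll go back behind the stub and nudge it about 1 mm.

```bash
python3 -c "from h import *;tool([575,44,100])"
```

```text
t 9.5 p [554.    6.7 223.9] xyaw 337.3 y [-0.048  0.002 -0.999] F [-0.1 -0.1 -0.4] w 0.4 J [ 0.3   0.29 -0.14 -0.02 -1.18  2.46]
tool shift [ 10.6 122.8  44.6]
```

Call:
{"fn": "play_rows", "kwargs": {
  "series": [
    [0.002, 0.025, 0.009, 0.004, 0, -0.011, 0],
    [0.002, 0.025, 0.009, 0.004, 0, -0.011, 0],
    [0.002, 0.025, 0.009, 0.004, 0, -0.011, 0],
    [0.002, 0.025, 0.009, 0.004, 0, -0.011, 0],
    [0.002, 0.015, 0.005, 0, 0, 0, 0],
    [0, 0, 0, 0, 0, 0, 0]
  ]
}}

```text
clock: 10.1
position: [571.0, 40.5, 95.6]
ee_rot: [0.696, -0.144, 0.134, -0.691]
contact_force: [-0.2, -0.5, 0.0]
gripper_width: -0.1
```

```bash
python3 -c "from h import *;tool([579,53,98]);centre();align()"
```

```text
t 10.1 p [571.   40.5  95.6] xyaw 337.3 y [-0.014 -0.004 -1.   ] F [-0.2 -0.5  0. ] w -0.1 J [ 0.35  0.44 -0.29 -0.   -0.86  2.39]
tool shift [ 2.5 -2.6 14.6]
wrist 85 centre [542.11  68.34  82.61] 1231
wrist 78 centre [539.16  65.97  86.44] 1231
70 n 1091 435 index dir 157.64 red dir 165.51 red cent [463.  121.5] offset mm 3.63 -> deg CCW to go 2.45 axis side 1.34
72 n 1091 435 index dir 157.64 red dir 165.69 red cent [464.8 121.4] offset mm 3.0 -> deg CCW to go 2.07 axis side 1.34
74 n 1091 435 index dir 157.64 red dir 165.67 red cent [466.5 121.4] offset mm 2.38 -> deg CCW to go 1.67 axis side 1.34
```

Call:
{"fn": "play_rows", "kwargs": {
  "series": [
    [0.0005, -0.001, 0.006, 0, 0, 0, 0],
    [0.0005, 0, 0.005, 0, 0, 0, 0],
    [0.0005, 0, 0.004, 0, 0, 0, 0],
    [0.0005, 0, 0.002, 0, 0, 0, 0],
    [0, 0, 0, 0, 0, 0, 0]
  ]
}}

```text
clock: 10.7
position: [582.3, 56.0, 102.3]
ee_rot: [0.694, -0.141, 0.137, -0.692]
contact_force: [-0.3, -0.3, -0.5]
gripper_width: 0.1
```

```bash
python3 -c "from h import *;tool([581,59,98]);align()"
```

```text
t 10.7 p [582.3  56.  102.3] xyaw 337.3 y [-0.006 -0.002 -1.   ] F [-0.3 -0.3 -0.5] w 0.1 J [ 0.37  0.44 -0.26 -0.   -0.88  2.37]
tool shift [-2.4  4.3  2.2]
70 n 940 421 index dir 159.35 red dir 166.74 red cent [463.2 121.6] offset mm 1.4 -> deg CCW to go 0.94 axis side 1.82
72 n 940 421 index dir 159.35 red dir 166.71 red cent [465.  121.7] offset mm 0.63 -> deg CCW to go 0.43 axis side 1.82
74 n 940 421 index dir 159.35 red dir 166.68 red cent [466.8 121.9] offset mm -0.13 -> deg CCW to go -0.09 axis side 1.82
```

Call:
{"fn": "play_rows", "kwargs": {
  "series": [
    [0, 0, 0.001, 0, 0, 0, 0],
    [0, 0, 0, 0, 0, 0, 0]
  ]
}}

```text
clock: 10.95
position: [582.6, 56.4, 102.5]
ee_rot: [0.695, -0.141, 0.137, -0.692]
contact_force: [-0.4, -0.8, -0.3]
gripper_width: 0.0
```

```bash
python3 -c "from h import *;tool([581,59,98]);align();align('top')"
```

```text
t 10.95 p [582.6  56.4 102.5] xyaw 337.3 y [-0.006 -0.002 -1.   ] F [-0.4 -0.8 -0.3] w 0.0 J [ 0.37  0.44 -0.26  0.   -0.88  2.37]
tool shift [-2.4  4.5  1.8]
70 n 932 422 index dir 159.89 red dir 166.19 red cent [463.3 121.5] offset mm 0.52 -> deg CCW to go 0.35 axis side 1.7
72 n 932 422 index dir 159.89 red dir 165.95 red cent [465.  121.7] offset mm -0.24 -> deg CCW to go -0.17 axis side 1.7
74 n 932 422 index dir 159.89 red dir 165.94 red cent [466.8 121.9] offset mm -1.0 -> deg CCW to go -0.7 axis side 1.7
70 n 13 19 index dir 159.72 red dir 159.22 red cent [466.2 119.9] offset mm -0.44 -> deg CCW to go -0.31 axis side 0.04
72 n 13 19 index dir 159.72 red dir 159.22 red cent [466.2 119.8] offset mm -0.3 -> deg CCW to go -0.21 axis side 0.04
74 n 13 19 index dir 159.72 red dir 159.21 red cent [466.2 119.7] offset mm -0.16 -> deg CCW to go -0.11 axis side 0.04
```

Both views now read within about 0.3°. I'll back off, lift and verify.

Call:
{"fn": "play_rows", "kwargs": {
  "series": [
    [0, 0, -0.008, 0, 0, 0, 0],
    [0, 0, -0.012, 0, 0, 0, 0],
    [0, -0.02, -0.01, 0, 0, 0, 0],
    [0, -0.04, -0.01, 0, 0, 0, 0],
    [0, -0.04, -0.01, 0, 0, 0, 0],
    [0, -0.03, 0, 0, 0, 0, 0],
    [0, 0, 0, 0, 0, 0, 0],
    [0, 0, 0, 0, 0, 0, 0]
  ]
}}

```text
clock: 11.85
position: [560.2, 4.2, 237.1]
ee_rot: [0.694, -0.143, 0.138, -0.692]
contact_force: [0.1, -0.4, -0.2]
gripper_width: -0.1
```

```bash
python3 -c "
from h import *
centre();im=align();align('top');save({'color':cv2.resize(im['color'][:260,60:360],None,fx=2,fy=2)},'w6')
for n in('top','wrist'):
    im=get_image(n);H,S,V=np.moveaxis(cv2.cvtColor(im['color'],cv2.COLOR_RGB2HSV).astype(int),2,0)
    for a,p,_ in blobs((H>45)&(H<85)&(S>120)&(V>60),50):
        q=ray(im,*p,88)
        if abs(q[0]-511)<40 and abs(q[1]+62)<40: print(n,a,p,q.round(1))
tool([511,-61,140])"
```

```text
wrist 85 centre [545.04  92.07  65.97] 448
wrist 78 centre [543.86  92.28  67.55] 448
70 n 389 203 index dir 159.58 red dir 159.28 red cent [465.  120.8] offset mm 0.48 -> deg CCW to go 0.33 axis side 1.16
72 n 389 203 index dir 159.58 red dir 159.28 red cent [465.9 120.6] offset mm 0.42 -> deg CCW to go 0.29 axis side 1.16
74 n 389 203 index dir 159.58 red dir 159.28 red cent [466.7 120.3] offset mm 0.36 -> deg CCW to go 0.25 axis side 1.16
70 n 12 18 index dir 158.52 red dir 158.67 red cent [465.6 120. ] offset mm 0.77 -> deg CCW to go 0.54 axis side -0.62
72 n 12 18 index dir 158.52 red dir 158.67 red cent [465.6 119.9] offset mm 0.91 -> deg CCW to go 0.64 axis side -0.62
74 n 12 18 index dir 158.52 red dir 158.67 red cent [465.6 119.7] offset mm 1.05 -> deg CCW to go 0.73 axis side -0.62
top 111 [279.61 216.59] [510.6 -61.3  88. ]
wrist 365 [234.33 251.08] [511.4 -52.4  88. ]
t 12.1 p [560.1   4.7 235.4] xyaw 337.2 y [-0.011 -0.003 -1.   ] F [-0.8 -0.7 -1.3] w -0.0 J [ 0.3   0.28 -0.14 -0.   -1.17  2.45]
tool shift [-19.   96.1 -78.9]
```

View pics/w6.png

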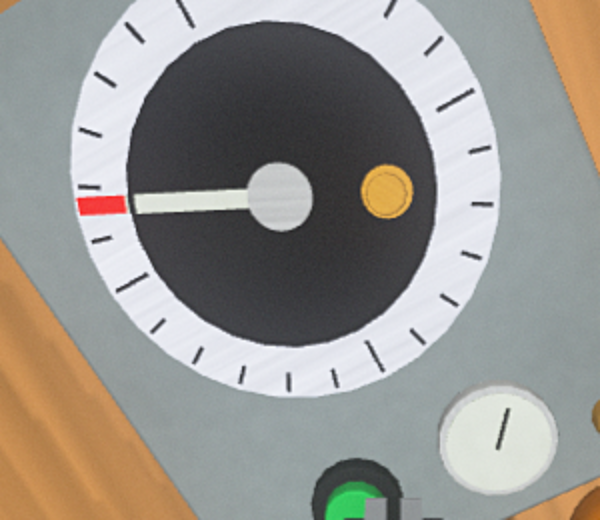

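Verified: the index and red line are collinear in the crop, with red at (100,205) and the index from (135,204) to (247,199). The measured residual is about 0.3–0.6°. Next I'll go above the green button at (511,-61).

Call:
{"fn": "play_rows", "kwargs": {
  "series": [
    [-0.009, 0, -0.035, 0, 0, 0, 0],
    [-0.009, 0.01, -0.035, 0, 0, 0, 0],
    [-0.001, 0.035, -0.009, 0, 0, 0, 0],
    [0, 0.035, 0, 0, 0, 0, 0],
    [0, 0.01, 0, 0, 0, 0, 0],
    [0, 0, 0, 0, 0, 0, 0]
  ]
}}

```text
clock: 12.7
position: [508.4, -62.9, 139.7]
ee_rot: [0.696, -0.145, 0.133, -0.69]
contact_force: [0.5, -0.3, -0.1]
gripper_width: 0.2
```

```bash
python3 -c "
from h import *;tool([511.5,-61.5,110])"
```

```text
t 12.7 p [508.4 -62.9 139.7] xyaw 337.3 y [-0.017 -0.005 -1.   ] F [ 0.5 -0.3 -0.1] w 0.2 J [ 0.2   0.29 -0.38  0.   -0.91  2.55]
tool shift [ 2.7 29.7  2.8]
```

Call:
{"fn": "play_rows", "kwargs": {
  "series": [
    [0.001, 0.012, 0.001, 0, 0, 0, 0],
    [0.001, 0.012, 0.001, 0, 0, 0, 0],
    [0, 0.006, 0, 0, 0, 0, 0],
    [0, 0.003, 0, 0, 0, 0, 0],
    [0, 0.003, 0, 0, 0, 0, 0]
  ]
}}

```text
clock: 13.2
position: [514.5, -60.5, 104.0]
ee_rot: [0.696, -0.141, 0.135, -0.691]
contact_force: [-0.0, -0.5, 0.6]
gripper_width: 0.1
```

```bash
python3 -c "
from h import *;tool([511.5,-61.5,85])"
```

```text
t 13.2 p [514.5 -60.5 104. ] xyaw 337.5 y [-0.011 -0.005 -1.   ] F [-0.  -0.5  0.6] w 0.1 J [ 0.2   0.34 -0.42  0.   -0.82  2.55]
tool shift [-2.2 19.  -1.9]
```

Call:
{"fn": "play_rows", "kwargs": {
  "series": [
    [-0.001, 0.002, -0.001, 0, 0, 0, 0],
    [-0.001, 0.002, -0.001, 0, 0, 0, 0],
    [0, 0.002, 0, 0, 0, 0, 0],
    [0, 0.002, 0, 0, 0, 0, 0]
  ]
}}

```text
clock: 13.6
position: [512.1, -61.7, 96.3]
ee_rot: [0.696, -0.14, 0.135, -0.691]
contact_force: [-0.1, -0.7, -0.0]
gripper_width: -0.1
```

```bash
python3 -c "
from h import *;tool([511.5,-61.5,85])"
```

```text
t 13.6 p [512.1 -61.7  96.3] xyaw 337.5 y [-0.009 -0.005 -1.   ] F [-0.1 -0.7 -0. ] w -0.1 J [ 0.2   0.35 -0.43  0.   -0.8   2.55]
tool shift [-0.6 11.3 -0. ]
```

Call:
{"fn": "play_rows", "kwargs": {
  "series": [
    [0, 0.002, 0, 0, 0, 0, 0],
    [0, 0.002, 0, 0, 0, 0, 0]
  ]
}}

```text
clock: 13.8
position: [512.2, -61.7, 92.2]
ee_rot: [0.696, -0.14, 0.135, -0.691]
contact_force: [0.8, 0.4, 0.1]
gripper_width: 0.1
```

Call:
{"fn": "play_rows", "kwargs": {
  "series": [
    [0, 0.002, 0, 0, 0, 0, 0],
    [0, 0.001, 0, 0, 0, 0, 0]
  ]
}}

```text
clock: 14.0
position: [512.3, -61.7, 89.3]
ee_rot: [0.696, -0.14, 0.135, -0.691]
contact_force: [-1.4, 0.3, 2.3]
gripper_width: -0.2
```

Call:
{"fn": "play_rows", "kwargs": {
  "series": [
    [0, 0.0015, 0, 0, 0, 0, 0],
    [0, 0.0015, 0, 0, 0, 0, 0]
  ]
}}

```text
clock: 14.2
position: [512.3, -61.7, 86.8]
ee_rot: [0.696, -0.14, 0.135, -0.691]
contact_force: [-2.6, 0.9, 4.0]
gripper_width: -0.0
```

Call:
{"fn": "play_rows", "kwargs": {
  "series": [
    [0, 0.001, 0, 0, 0, 0, 0],
    [0, 0.001, 0, 0, 0, 0, 0]
  ]
}}

```text
clock: 14.4
position: [512.4, -61.7, 85.9]
ee_rot: [0.696, -0.14, 0.135, -0.691]
contact_force: [-3.7, 2.5, 12.8]
gripper_width: 0.2
```

Call:
{"fn": "play_rows", "kwargs": {
  "series": [
    [0, 0.001, 0, 0, 0, 0, 0]
  ]
}}

```text
clock: 14.5
position: [512.4, -61.7, 86.0]
ee_rot: [0.696, -0.139, 0.135, -0.691]
contact_force: [-4.3, 1.0, 10.3]
gripper_width: 0.1
```

Call:
{"fn": "play_rows", "kwargs": {
  "series": [
    [0, 0.0005, 0, 0, 0, 0, 0]
  ]
}}

```text
clock: 14.6
position: [512.3, -61.7, 86.1]
ee_rot: [0.696, -0.139, 0.135, -0.691]
contact_force: [-1.1, 1.7, 5.3]
gripper_width: -0.5
```

It bottomed at z≈86 with over 10 N, well above the 5 N needed. Now I'll lift straight up, move clear and check.

Call:
{"fn": "play_rows", "kwargs": {
  "series": [
    [0, -0.004, 0, 0, 0, 0, 0],
    [0, -0.01, 0, 0, 0, 0, 0],
    [0, -0.03, 0, 0, 0, 0, 0],
    [0, -0.04, 0, 0, 0, 0, 0],
    [0, -0.04, 0, 0, 0, 0, 0],
    [0, -0.03, -0.03, 0, 0, 0, 0],
    [0, 0, -0.03, 0, 0, 0, 0],
    [0, 0, -0.02, 0, 0, 0, 0],
    [0, 0, 0, 0, 0, 0, 0],
    [0, 0, 0, 0, 0, 0, 0]
  ]
}}

```text
clock: 15.6
position: [483.1, -137.0, 250.2]
ee_rot: [0.696, -0.137, 0.137, -0.691]
contact_force: [0.6, 0.1, 0.1]
gripper_width: -0.0
```

```bash
python3 -c "
from h import *
st();im=align();save(im,'w7');im=align('top');save(im,'top7')"
```

```text
t 15.6 p [ 483.1 -137.   250.2] xyaw 337.7 y [-0.003 -0.007 -1.   ] F [0.6 0.1 0.1] w -0.0 J [ 0.05  0.16 -0.26  0.01 -1.16  2.7 ]Traceback (most recent call last):
  File "<string>", line 3, in <module>
    st();im=align();save(im,'w7');im=align('top');save(im,'top7')
            ~~~~~^^
  File "h.py", line 45, in align
    w=pr((V>150)&(S<70),85);w=w[near(w,27,62)];a=np.median(w,0) if 0 else pr(red,72);a=a[near(a,55,110)].mean(0)-C;a=a/np.hypot(*a);k=(w-C);w=w[(k@a>0)&(abs(k[:,1]*a[0]-k[:,0]*a[1])<14)]
                                                                                         ~~~~^^^^^^^^^^
  File "h.py", line 44, in <lambda>
    near=lambda q,r0,r1:(np.hypot(*(q-C).T)>r0)&(np.hypot(*(q-C).T)<r1)
                                    ~^~
ValueError: operands could not be broadcast together with shapes (0,) (2,)
```

The dial is out of the wrist view from here, so I'll use the top camera, plus the wrist frame for the button.

```bash
python3 -c "
from h import *
im=align('top');w=get_image('wrist')
o=np.zeros((480,800,3),np.uint8);o[:440,:500]=cv2.resize(im['color'][150:260,178:303],(500,440));o[:225,500:]=cv2.resize(w['color'],(300,225));o[230:455,500:]=cv2.resize(get_image('scene')['color'],(300,225));save({'color':o},'f7')"
```

```text
Traceback (most recent call last):
  File "h.py", line 45, in align
    w=pr((V>150)&(S<70),85);w=w[near(w,27,62)];a=np.median(w,0) if 0 else pr(red,72);a=a[near(a,55,110)].mean(0)-C;a=a/np.hypot(*a);k=(w-C);w=w[(k@a>0)&(abs(k[:,1]*a[0]-k[:,0]*a[1])<14)]
                                                                                         ~~~~^^^^^^^^^^
  File "h.py", line 44, in <lambda>
    near=lambda q,r0,r1:(np.hypot(*(q-C).T)>r0)&(np.hypot(*(q-C).T)<r1)
                                    ~^~
ValueError: operands could not be broadcast together with shapes (0,) (2,)
```

Call:
{"fn": "play_rows", "kwargs": {
  "series": [
    [0, 0, 0, 0, 0.14, 0, 0],
    [0, 0, 0, 0, 0.14, 0, 0],
    [0, 0, 0, 0, 0.14, 0, 0],
    [0, 0, 0, 0, 0.14, 0, 0],
    [0, 0, 0, 0, 0.14, 0, 0],
    [0, 0, 0, 0, 0.14, 0, 0],
    [0, 0, 0, 0, 0.14, 0, 0],
    [0, 0, 0, 0, 0.14, 0, 0]
  ]
}}

```text
clock: 16.5
position: [485.2, -130.0, 245.7]
ee_rot: [0.511, -0.495, 0.492, -0.502]
contact_force: [-0.1, 0.0, 0.0]
gripper_width: -0.1
```

```bash
python3 -c "
from h import *
tool([360,-330,260])"
```

```text
t 16.5 p [ 485.2 -130.   245.7] xyaw 271.5 y [-0.011 -0.006 -1.   ] F [-0.1  0.   0. ] w -0.1 J [ 0.07  0.17 -0.26  0.01 -1.15  1.53]
tool shift [ 196.8  -11.7 -130.5]
```

Call:
{"fn": "play_rows", "kwargs": {
  "series": [
    [0.034, -0.002, -0.022, 0, 0, 0, 0],
    [0.034, -0.002, -0.022, 0, 0, 0, 0],
    [0.034, -0.002, -0.022, 0, 0, 0, 0],
    [0.034, -0.002, -0.022, 0, 0, 0, 0],
    [0.034, -0.002, -0.022, 0, 0, 0, 0],
    [0.02, -0.002, -0.01, 0, 0, 0, 0],
    [0, 0, 0, 0, 0, 0, 0],
    [0, 0, 0, 0, 0, 0, 0]
  ]
}}

```text
clock: 17.3
position: [371.7, -323.7, 256.7]
ee_rot: [0.514, -0.494, 0.487, -0.504]
contact_force: [-0.2, -0.5, -0.7]
gripper_width: 0.3
```

```bash
python3 -c "
from h import *
st();im=get_image('top');s=get_image('scene')
o=np.zeros((600,800,3),np.uint8);o[:440,:500]=cv2.resize(im['color'][150:260,178:303],(500,440));o[:225,500:]=cv2.resize(im['color'],(300,225));o[230:455,500:]=cv2.resize(s['color'][135:255,180:340],(300,225));save({'color':o[:460]},'f8');align('top')"
```

```text
t 17.3 p [ 371.7 -323.7  256.7] xyaw 272.1 y [-0.018 -0.004 -1.   ] F [-0.2 -0.5 -0.7] w 0.3 J [-0.38  0.14 -0.26  0.01 -1.18  1.98]
70 n 13 19 index dir 159.72 red dir 159.22 red cent [466.2 119.9] offset mm -0.44 -> deg CCW to go -0.31 axis side 0.04
72 n 13 19 index dir 159.72 red dir 159.22 red cent [466.2 119.8] offset mm -0.3 -> deg CCW to go -0.21 axis side 0.04
74 n 13 19 index dir 159.72 red dir 159.21 red cent [466.2 119.7] offset mm -0.16 -> deg CCW to go -0.11 axis side 0.04
```

View pics/f8.png

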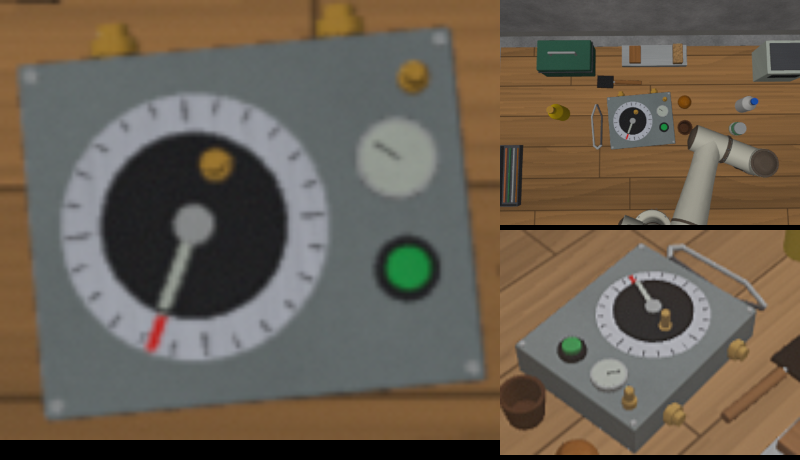

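The index, from (190,245) to (165,308), runs straight into the red line at (157,332). The button is up, nothing else has moved, and the arm is clear, so I'm handing in.

```bash
python3 -c "from h import *;print(job_done())"
```

```text
the job is handed in; nothing more can be done
None
```

The dial is lined up with the red target line, and the green button was pressed and released only after that. I handed the job in at about 17.4 s of the 48 s allowed.

- **Dial:** I pushed the stub about 159° counter-clockwise with shut fingertips, never gripping it. I then checked from above and nudged it about 1.3° more.
- **Alignment checks:** Before the press, the wrist view read 0.3° still to go. The top view read between −0.2° and 0.6°, though the 0.6° frame may have been partly hidden by the arm. After the press, the top view read −0.1 to −0.3°. The last picture shows the two lines running straight into each other.
- **Button:** The fingertips stopped hard at z≈86 mm with 10–13 N, against the roughly 5 N needed. I had no direct reading of the button's travel, so "fully down" is judged from that hard stop and the force. The last picture shows it up again.
- **Rest of the bench:** The last pictures show nothing else moved, and the arm was well clear, touching nothing.

Some checks disagreed or failed:
- Low, oblique wrist views differed by 2–4° because of viewing angle, so I relied on the higher views.
- One circle fit of the dial in the top view failed, and I ignored it.
- Two alignment checks right after the press failed because the red line was out of view. I moved the arm aside and repeated the check.

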